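# Take the ice pail off its safety hook

### The arm

A 6-joint arm with a two-finger parallel gripper is mounted at the origin on the work surface. World frame = base frame: x ahead of the robot, y to its left, z up, the work surface at z = 0. Lengths are in mm, angles in rad, forces in N, time in s.
With the tool pointing down it reaches from about 275 to 1000 mm from the base axis. Payload 8.4 kg.
Tool frame: the origin (TCP) lies midway between the tips of the shut fingers; the grasp point (between the pads) lies 19 mm behind it (r.grip_point_offset is the distance from the TCP to the grasp point, in mm); z points along the fingers, y is the line along which they close (so a half turn about z gives the same grasp; the last joint's range is limited). The gripper opens to 85 mm and grips with 20 to 120 N. Pads are 22 mm wide; open, the fingers measure 114 mm over their backs; the gripper's body (76 mm by 85 mm) begins 54 mm behind the grasp point. The pads swing forward as they close: fully open they stand 13 mm farther back than shut.
Start: joints at [1.12, 0.353, 1.633, -0, 1.155, -0.002], TCP at [271.177, 563.108, 231.281] pointing down, gripper open.
Joint ranges: [-2.63, 2.63], [-0.92, 2.1], [0.06, 2.66], [-1.3, 4.44], [0, 2.69], [-3.02, 3.02]. Speed limits (rad/s): [2.22, 2.22, 2.79, 3.14, 3.14, 3.14].

### API

Orientations are given as [roll, pitch, yaw] about the fixed x, y, z axes, in that order (R = Rz(yaw) Ry(pitch) Rx(roll)).
In Python, from rig import r gives the robot as it stands. The module is installed in compiled form; this text tells all that it offers.
- The arm moves only by the shell command python3 -m creep 'ROWS' [FORCE]. ROWS is text: rows parted by semicolons, each of 7 numbers parted by spaces: the turn, a rotation vector about the tool's x, y, z in degrees, then the shift along the tool's x, y, z in m, then the closure in counts, from 0 (fully open) to 255 (shut). A call has 1 to 8 rows; each row is the pose to reach, as a shift and turn from the pose commanded when the call began, along the tool's axes at that moment; what a row does not reach only later rows make up. A row lasts 1/8 s, in which the tool goes at most 62.5 mm and 10.7 degrees, less where a joint would pass 70% of its speed; a pose out of reach is approached as far as the arm can. A call with a gripper value outside its range is refused whole. The fingers move at their own pace and stop on an object; FORCE is the grip in N (left out, the last holds). Time passes only in rows, so rows that repeat a pose let the fingers close. It gives the time, the measured TCP pose, the force, the opening and the grip force at its end, in the units of the state.
- r.sense(): the state, without advancing time (a new reading comes with each control period).
- r.grab_frame(name): name is "side" or "top" or "wrist"; returns a dict with "img" (384x512x3 uint8, red, green, blue), "range_z" (384x512 float32, mm along the optical axis (not along the pixel's ray), 0 where there is no reading), "K" (3x3 intrinsics, pixels), "world_from_camera" (4x4, takes a point from camera to world coordinates). Camera axes: x right, y up, looking along -z (the intrinsics and any distortion apply to the point x, -y, -z); pixel columns grow to the right and rows downward; lengths in mm; the calibration is good to about 2 mm. A picture is of the moment at which its call begins.
- r.sign_off(): hands the job in; it is judged then, once.
The state is a dict: "clock": time; "qpos": joint angles; "qvel": joint speeds; "joint_efforts": joint torques, N m; "eef_pos": TCP position; "tcp_rot": TCP orientation; "contact_force": force on the tool from outside, world axes, zero at the start; "wrist_torque": the same for the moment, N m; "opening": opening from 0.0 (shut) to 1.0 (fully open); "grasp_force": force on a finger pad.
Only numpy, scipy, OpenCV 4.12 (cv2) and the standard library are available. Lean on these libraries where they do the work, as an engineer would, in place of code of your own. Each camera call takes 0.05 s, during which the arm holds its last target. There are 200 camera calls.

### The job

Unhook the small steel ice pail from the brass hook stand and set it down gently, upright, wholly on the round cork coaster in the smoked-glass tray, then let go. The hook has a sprung safety keeper: press the bail's crossbar back against the keeper, away from the hook's tip, until it is out from under the nose, and only then lift; never force the hook, and leave the glasses, jigger and shaker where they stand.

Things in the scene. Friction and masses are not known exactly. Their poses are not given: they have to be found in the camera images.
- pail: Loose steel ice pail, 0.28 to 0.46 kg, hanging on the hook (all sizes in these entries are mm). Open bucket 75 high, 62 wide at the foot, 76 at the rim, with a stiff upright bail that cannot swing. Origin: centre of its underside; z up, y along the bail's crossbar.
- bail (a point): Centre of the pail's round level crossbar, 9 thick, 155 above the pail's origin, axes as the pail's. It joins two flat straps, 52 apart over their outsides (42 inside), 18 wide along x, upright from 101 to 162 above the pail's origin, slanting out to the rim below. Pinch both straps together along y from above at crossbar height, the hook staying between the fingers.
- stand: Fixed brass hook stand; origin on the shelf under the nominal hook seat; x points from the hook's tip back to the post, z up. Post at x = 79 to 111, top at z = 188; foot x = 65 to 155, 110 wide. The steel hook arm is clamped in it by hand: hook and keeper truly sit up to 10 before or behind the nominal x given in these entries, which no listed pose tells; they stay put under load.
- seat (a point): Nominal place on the stand of the hook's flat seat, z = 180.5, axes as the stand's. From here: arm 16 wide in y, 10 deep, runs along x; upturned tip at x = -29 to -23; from it a nose covers the seat at 14 to 20 above it, back to x = +12.5. At the start the crossbar lies on the seat, its centre near x = -7.8, 5 free above it, caught under the nose between tip and keeper.
- keeper_face (a point): Nominal front face of the sprung keeper at crossbar height (x = 7.5, z = 185 on the stand): a 5 wide brass flap standing up between the hook's two cheeks to 32 above the seat. Its pivot boss is below the arm, x = 3 to 18, down to 31 under the seat. Pushed toward +x it yields from about 3 N, and springs back when released; it pushes less as the crossbar climbs it.
- clear (a point): Nominal crossbar centre (x = 17, z = 185 on the stand) at which it just clears the nose, about 8 N of push. At x = 19 it meets the hook's rigid shank (x = 23.5 to 31.5, 17 high; push about 9 N), then force rises steeply; over 20 N harms the hook. Once 25 to 38 above its start height the crossbar can be drawn off toward -x over the nose; raised more while under the arm, the rim hits the boss.
- tray: Fixed smoked-glass tray, 260 by 340, rim 18 high, floor 6 thick; origin under its centre, long side along y.
- coaster: Fixed flat cork disc lying in the tray, 100 across, 6 thick; origin at the centre of its underside, z up.
- tumbler_a: Clear rocks tumbler, loose, 80 across, 88 high, upright; origin centre of underside. Leave it alone.
- tumbler_b: Second clear rocks tumbler, the same. Leave it alone.
- jigger: Black plastic hourglass jigger, loose, 50 across, 80 high; origin centre of underside. Leave it alone.
- shaker: Steel cocktail shaker, loose, 84 across, 180 high; origin centre of underside. Leave it alone.
Not all that is in view belongs to the job. There is more than one size of the stand; the one meant has the size given above.

How it is judged:
By the outcome, as a careful person would: the job done as asked, in the order asked, and still so for the second after the job is handed in, with the robot touching nothing.
It also fails if it takes over 70 s, if anything falls off the work surface, if the arm or the gripper's body presses on something with over 40 N, if the wrist force passes 120 N, or if a joint passes its speed limit or range.

## Working session

There is one attempt and no reset: what is moved stays moved. The work goes in short steps, Python scripts to look and compute and a shell command to move; the robot and the scene stay as the last step left them, time stands still between calls to the robot, and variables do not carry over. Pictures are saved under pics/ and viewed, at most 10 in all, crops included, and the job is handed in when it is done.

```bash
mkdir -p pics; python3 - <<'E'
from rig import r
import cv2,numpy as np
for n in("side","top"):
    f=r.grab_frame(n);cv2.imwrite(f"pics/{n}0.png",f["img"][:,:,::-1]);np.savez(f"{n}0.npz",**f)
    print(n,f["K"].round(1).tolist(),f["world_from_camera"].round(3).tolist(),f.keys())
print(r.sense())
E
```

```text
side [[432.3, 0.0, 252.8], [0.0, 432.3, 191.2], [0.0, 0.0, 1.0]] [[0.987, 0.061, -0.148, 187.306], [-0.159, 0.489, -0.857, -965.006], [0.02, 0.87, 0.493, 715.692], [0.0, 0.0, 0.0, 1.0]] dict_keys(['img', 'range_z', 'K', 'world_from_camera'])
top [[413.3, 0.0, 252.3], [0.0, 413.3, 199.7], [0.0, 0.0, 1.0]] [[0.014, 0.99, -0.14, 216.25], [-1.0, 0.016, 0.011, 13.251], [0.013, 0.14, 0.99, 1205.605], [0.0, 0.0, 0.0, 1.0]] dict_keys(['img', 'range_z', 'K', 'world_from_camera'])
{'clock': 0.1, 'qpos': array([ 1.11960205e+00,  3.53604606e-01,  1.63404594e+00, -4.04181025e-06,
        1.15520099e+00, -2.39265587e-03]), 'qvel': array([-0.00064364, -0.00200316,  0.00081822, -0.00022163,  0.00077473,
       -0.00012249]), 'joint_efforts': array([-1.45939766e-04, -6.06364346e+01, -3.42813027e+01, -8.99978750e-05,
        4.05344297e-03, -1.45201142e-05]), 'eef_pos': array([270.99219599, 562.72723108, 230.62660646]), 'tcp_rot': array([-3.14033376e+00,  6.83615143e-07,  2.69279267e+00]), 'contact_force': array([0.26766601, 0.2099854 , 0.35499844]), 'wrist_torque': array([0.01683073, 0.0102038 , 0.04852131]), 'grasp_force': 0.0, 'opening': 0.9980696163248376}
```

View pics/side0.png

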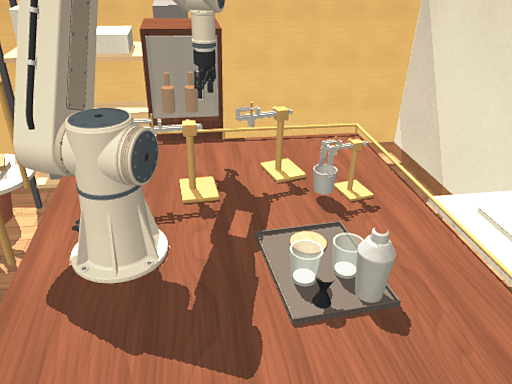

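View pics/top0.png

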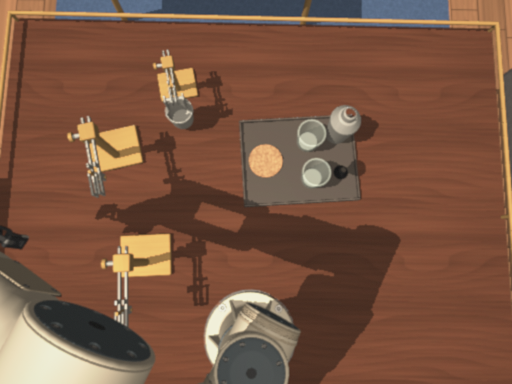

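Three candidates stand in view (side pixels): A tall post (195,160), B tall post (280,140), C short post (352,165) carrying the pail. C fits (short, with the pail on it). I confirm this by height and an enlarged crop.

```bash
cat > h.py <<'E'
import numpy as np,cv2
from rig import r
def cloud(f):
    K=f["K"];T=f["world_from_camera"];z=f["range_z"].astype(float)
    v,u=np.mgrid[:z.shape[0],:z.shape[1]]
    P=np.stack([(u-K[0,2])/K[0,0]*z,-(v-K[1,2])/K[1,1]*z,-z],-1)
    W=P@T[:3,:3].T+T[:3,3]; W[z<=0]=np.nan
    return W
def ray(f,u,v,h):
    K=f["K"];T=f["world_from_camera"]
    d=T[:3,:3]@np.array([(u-K[0,2])/K[0,0],-(v-K[1,2])/K[1,1],-1]);o=T[:3,3]
    return o+d*(h-o[2])/d[2]
E
python3 - <<'E'
from h import *
s=dict(np.load("side0.npz"));t=dict(np.load("top0.npz"))
a=cv2.resize(s["img"][125:215,300:390],(540,540),interpolation=2)[:,:,::-1]
b=cv2.resize(t["img"][40:140,140:210],(378,540),interpolation=2)[:,:,::-1]
cv2.imwrite("pics/c1.png",np.hstack([a[:,:410],b]))
W=cloud(t);Ws=cloud(s)
for f,C,box,n in((t,W,(40,140,140,210),"C top"),(s,Ws,(130,205,310,380),"C side"),(t,W,(110,175,60,145),"B"),(t,W,(230,290,95,175),"A")):
    y0,y1,x0,x1=box;h=cv2.cvtColor(f["img"],cv2.COLOR_RGB2HSV)[y0:y1,x0:x1];w=C[y0:y1,x0:x1]
    br=(h[...,0]>17)&(h[...,0]<30)&(h[...,1]>90)&(h[...,2]>120)
    z=w[...,2]
    print(n,"maxz",np.nanmax(z[br]))
    ft=br&(z>3)&(z<35); 
    if ft.sum()>20:
        print(" foot",ft.sum(),np.nanmedian(z[ft]),cv2.minAreaRect(w[ft][:,:2].astype(np.float32)))
    tp=br&(z>np.nanmax(z[br])-12)
    print(" top",tp.sum(),cv2.minAreaRect(w[tp][:,:2].astype(np.float32)))
# coaster
h=cv2.cvtColor(t["img"],cv2.COLOR_RGB2HSV)
m=((h[...,0]>8)&(h[...,0]<22)&(h[...,2]>150)).astype(np.uint8);m[:140]=0;m[182:]=0;m[:,:240]=0;m[:,290:]=0
c=max(cv2.findContours(m,0,2)[0],key=cv2.contourArea);e=cv2.fitEllipse(c);print("coaster px",e,ray(t,*e[0],12),np.nanmedian(W[m>0],0))
E
```

```text
C top maxz 215.9269945746936
 foot 456 12.366181826392221 ((735.13818359375, 234.56117248535156), (83.63471221923828, 103.65869903564453), 12.004008293151855)
 top 3 ((645.4881591796875, 214.8927459716797), (0.06620798259973526, 5.71687650680542), 65.71953582763672)
C side maxz 213.76366460063394
 foot 282 12.851205220632949 ((799.6201171875, 459.30108642578125), (612.2747192382812, 122.63941955566406), 74.39985656738281)
 top 6 ((644.548828125, 211.96755981445312), (3.8149499893188477, 6.376940727233887), 31.715404510498047)
B maxz 277.8908440754211
 foot 1052 16.254386437410176 ((531.029296875, 409.2185363769531), (111.69602966308594, 138.02197265625), 14.580859184265137)
 top 2 ((406.83453369140625, 375.9390869140625), (2.1419084072113037, 0.0), 174.70010375976562)
A maxz 248.93501425192323
 foot 1296 16.564902147549333 ((221.457275390625, 302.7715148925781), (112.88034057617188, 136.71359252929688), 4.088916778564453)
 top 257 ((201.191162109375, 315.07415771484375), (36.37506866455078, 62.791446685791016), 0.8442355990409851)
coaster px ((265.01971435546875, 160.39517211914062), (33.04255676269531, 33.56332015991211), 100.318603515625) [503.48095823 -35.91165735  12.        ] [503.64665982 -35.83203217  12.09167166]
```

View pics/c1.png

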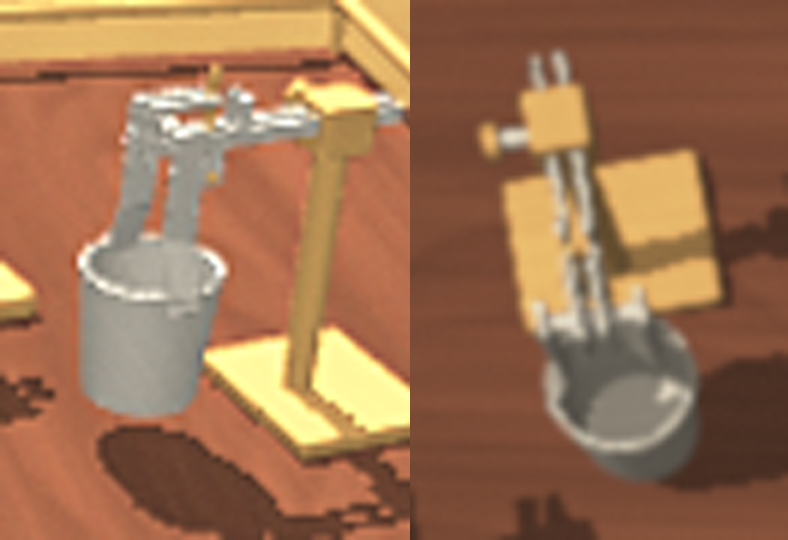

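The crop shows stand C (side ~(352,165), top ~(177,85)) with the pail on its hook. Its foot measures about 84×104, while A and B are about 112×138 and more than 245 high, so C is the one meant. Stand yaw is about 12°. I rise first, turning so the fingers close across the bail.

```bash
python3 -m creep '0 0 -9.5 0 0 -0.045 0; 0 0 -19 0 0 -0.09 0; 0 0 -28.5 0 0 -0.135 0; 0 0 -37.7 0 0 -0.17 0; 0 0 -37.7 0 0 -0.17 0' 40
cat >> h.py <<'E'
from scipy.spatial.transform import Rotation as Ro
def delta(target,yaw=None):
    s=r.sense();R=Ro.from_euler('xyz',s["tcp_rot"]).as_matrix()
    print("tool shift m",(R.T@(np.array(target)-s["eef_pos"])/1000).round(4),"yaw deg",np.degrees(s["tcp_rot"]).round(2),"pos",s["eef_pos"].round(1))
E
python3 -c "
from h import *
delta([600,206,400])"
```

```text
clock: 0.72
eef_pos: [271.6, 564.0, 404.3]
tcp_rot: [3.138, 0.003, -2.931]
contact_force: [-0.4, 0.7, 0.4]
opening: 0.999
grasp_force: 0.0
tool shift m [-0.2463 -0.4187  0.0034] yaw deg [ 1.7978e+02  1.7000e-01 -1.6795e+02] pos [271.6 564.  404.3]
```

```bash
python3 -m creep '0 0 0 -0.031 -0.052 0 0; 0 0 0 -0.062 -0.104 0 0; 0 0 0 -0.093 -0.156 0 0; 0 0 0 -0.124 -0.209 0 0; 0 0 0 -0.155 -0.261 0 0; 0 0 0 -0.186 -0.314 0 0; 0 0 0 -0.217 -0.366 0 0; 0 0 0 -0.246 -0.418 0.003 0'
python3 -m creep '0 0 0 0 0 0.04 0; 0 0 0 0 0 0.06 0; 0 0 0 0 0 0.06 0'
python3 - <<'E'
from h import *
f=r.grab_frame("wrist");np.savez("w1.npz",**f);cv2.imwrite("pics/w1.png",f["img"][:,:,::-1])
print(f["world_from_camera"].round(3),f["K"].round(1));delta([620,210,300])
E
```

```text
clock: 1.72
eef_pos: [599.4, 203.5, 396.8]
tcp_rot: [-3.142, -0.002, -2.934]
contact_force: [0.8, -0.2, 0.3]
opening: 1.001
grasp_force: 0.0
clock: 2.1
eef_pos: [597.3, 204.6, 335.1]
tcp_rot: [-3.141, -0.005, -2.934]
contact_force: [-0.3, -0.2, 0.8]
opening: 0.998
grasp_force: 0.0
[[-2.06000e-01 -9.28000e-01 -3.09000e-01  5.16819e+02]
 [ 9.79000e-01 -1.95000e-01 -6.60000e-02  1.88684e+02]
 [ 1.00000e-03 -3.16000e-01  9.49000e-01  4.78300e+02]
 [ 0.00000e+00  0.00000e+00  0.00000e+00  1.00000e+00]] [[312.3   0.  252.4]
 [  0.  312.3 192.5]
 [  0.    0.    1. ]]
tool shift m [-0.0226  0.0003  0.037 ] yaw deg [-1.7998e+02 -1.5000e-01 -1.6808e+02] pos [598.1 205.1 337. ]
```

View pics/w1.png

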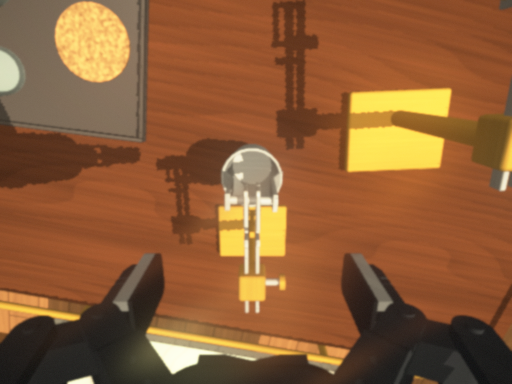

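The wrist view shows pail rim at ~(252,175), strap tops at (228,201) and (276,201), keeper at (252,235), post top at (252,288).

```bash
python3 - <<'E'
from h import *
f=dict(np.load("w1.npz"));W=cloud(f)
h=cv2.cvtColor(f["img"],cv2.COLOR_RGB2HSV)
br=(h[...,0]>17)&(h[...,0]<32)&(h[...,1]>120)&(h[...,2]>110)
st=(h[...,1]<60)&(h[...,2]>70)
bx=np.zeros(br.shape,bool);bx[140:315,200:300]=1
Z=W[...,2]
def rep(n,m):
    p=W[m&bx];print(n,len(p),p.mean(0).round(1),[ (lambda q:(np.round(q[0],1),np.round(q[1],1),round(q[2],1)))(cv2.minAreaRect(p[:,:2].astype(np.float32)))])
rep("foot",br&(Z<40));rep("posttop",br&(Z>175)&(np.arange(384)[:,None]>265)&(np.arange(512)[None]<264))
rep("keeper",br&(Z>160)&(np.arange(384)[:,None]<262))
u=np.arange(512)[None]
rep("strapL",st&(Z>176)&(u<238)&(Z<200));rep("strapR",st&(Z>176)&(u>266)&(Z<200))
rep("armL",st&(Z>165)&(u>240)&(u<252));rep("armR",st&(Z>165)&(u>252)&(u<264))
p=W[st&bx&(Z>165)&(u>240)&(u<264)];print("arm dir",cv2.fitLine(p[:,:2].astype(np.float32),2,0,.01,.01).ravel())
fl=st&bx&(Z>25)&(Z<60);rep("pailfloor",fl)
a=cv2.resize(f["img"][180:300,205:300],(570,600),interpolation=2) if 0 else cv2.resize(f["img"][180:280,210:310],(600,600),interpolation=2)
cv2.imwrite("pics/w1c.png",a[:,:,::-1])
E
```

```text
foot 2369 [734.6 235.2  12.4] [(array([735.4, 233.8]), array([ 88.6, 110.6]), 11.7)]
posttop 577 [719.9 230.7 187.8] [(array([720.5, 230.3]), array([30.4, 26.6]), 11.6)]
keeper 83 [643.9 215.  198.2] [(array([649.7, 215.2]), array([17.5, 15.6]), 17.2)]
strapL 106 [622.7 188.4 190.9] [(array([622.8, 189.6]), array([16.3, 10.4]), 16.1)]
strapR 154 [635.5 234.7 188.2] [(array([662.5, 241.1]), array([112.4,  11.3]), 13.1)]
armL 248 [654.7 211.5 192.3] [(array([680.7, 218.6]), array([150.7,   6.6]), 11.8)]
armR 283 [647.7 222.1 192.5] [(array([679.3, 228.5]), array([152. ,   9.9]), 11.5)]
arm dir [9.8157084e-01 1.9109862e-01 6.5082367e+02 2.1714716e+02]
pailfloor 1007 [622.2 206.3  35.5] [(array([619.7, 206.9]), array([53.6, 59.6]), 54.2)]
```

View pics/w1c.png

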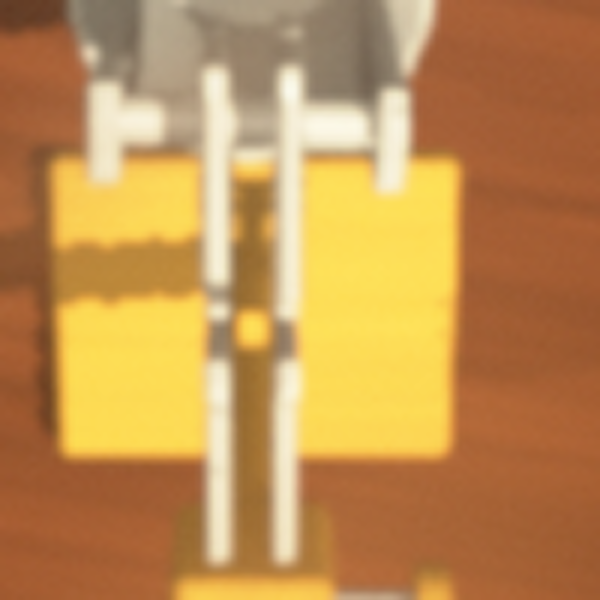

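```bash
python3 - <<'E'
from h import *
f=dict(np.load("w1.npz"));o=np.array([627.5,211.4]);a=np.radians(11.7);R=np.array([[np.cos(a),np.sin(a)],[-np.sin(a),np.cos(a)]])
for n,x,y,z in (("tipL",217,65,200.5),("tipR",290,65,200.5),("noseendL",218,318,200.5),("noseendR",286,318,200.5),("shankL",218,360,197.5),("keeptopfront",252,312,212.5),("keepback",252,348,212.5),("barL",135,122,189.5),("barR",335,124,189.5),("strapLf",105,80,192),("strapLb",105,185,192),("strapRf",393,88,192),("strapRb",393,192,192)):
    p=ray(f,210+x/6-.5+1/12,180+y/6-.5+1/12,z)[:2];print(n,p.round(1),"stand",(R@(p-o)).round(1))
E
```

```text
tipL [606.7 201.6] stand [-22.4  -5.4]
tipR [604.4 212.7] stand [-22.4   6. ]
noseendL [649.3 210.4] stand [21.1 -5.4]
noseendR [647.  221.2] stand [21.1  5.7]
shankL [658.2 212.1] stand [30.2 -5.5]
keeptopfront [641.4 214.4] stand [14.3  0.1]
keepback [647.5 215.7] stand [20.5  0.2]
barL [622.7 190.9] stand [ -8.9 -19.1]
barR [616.3 223. ] stand [-8.7 13.7]
strapLf [615.7 184.8] stand [-17.  -23.7]
strapLb [633.6 188.1] stand [  1.2 -24.1]
strapRf [607.4 230.5] stand [-15.8  22.8]
strapRb [625.  234.7] stand [ 2.3 23.3]
```

The hook sits about 7 mm behind nominal (tip, shank and keeper all agree), with the bail at stand x ≈ -7.5. The crossbar therefore needs about 31 mm of push. Now the approach.

```bash
python3 -m creep '0 0 0 -0.022 0 0.03 0; 0 0 0 -0.022 0 0.08 0; 0 0 0 -0.022 0 0.1 0; 0 0 0 -0.022 0 0.1 0; 0 0 0 -0.022 0 0.1 0; 0 0 0 -0.022 0 0.1 0'
python3 -c "
from h import *
delta([620.3,209.6,163])
f=r.grab_frame('wrist');cv2.imwrite('pics/w2.png',f['img'][:,:,::-1]);np.savez('w2.npz',**f)
delta([620.3,209.6,163])"
```

```text
clock: 2.9
eef_pos: [621.0, 210.3, 240.4]
tcp_rot: [3.141, 0.003, -2.932]
contact_force: [0.2, -0.1, -1.4]
opening: 0.999
grasp_force: 0.0
tool shift m [ 0.0011 -0.0005  0.0774] yaw deg [ 179.98    0.18 -168.01] pos [621.  210.3 240.4]
tool shift m [ 0.0008 -0.0005  0.077 ] yaw deg [ 1.7998e+02  1.5000e-01 -1.6802e+02] pos [620.8 210.2 240. ]
```

View pics/w2.png

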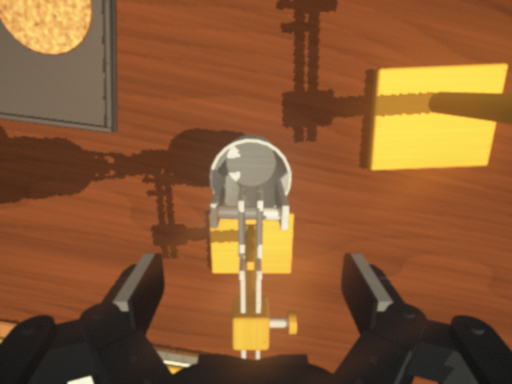

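The bail lies centred between the fingers, with straps at (215,213) and (284,216) and finger tips at (150,260) and (355,260). I descend and close.

```bash
python3 -m creep '0 0 0 0.001 0 0.03 0; 0 0 0 0.001 0 0.055 0; 0 0 0 0.001 0 0.077 0; 0 0 0 0.001 0 0.077 0; 0 0 0 0.001 0 0.077 0'
python3 -m creep '0 0 0 0 0 0 60; 0 0 0 0 0 0 90; 0 0 0 0 0 0 110; 0 0 0 0 0 0 140; 0 0 0 0 0 0 180; 0 0 0 0 0 0 200; 0 0 0 0 0 0 200; 0 0 0 0 0 0 200' 60
python3 -c "
from h import *
f=r.grab_frame('wrist');cv2.imwrite('pics/w3.png',f['img'][:,:,::-1]);np.savez('w3.npz',**f)
for i in range(3): r.grab_frame('side');print(r.sense()['contact_force'].round(2))
delta([620.3,209.6,163])"
```

```text
clock: 3.58
eef_pos: [619.9, 209.9, 162.7]
tcp_rot: [3.141, 0.002, -2.932]
contact_force: [0.5, 0.5, 0.1]
opening: 1.002
grasp_force: 0.0
clock: 4.58
eef_pos: [619.7, 210.1, 162.5]
tcp_rot: [3.141, 0.002, -2.932]
contact_force: [-0.9, 0.1, 5.3]
opening: 0.599
grasp_force: 61.4
[-0.86  0.58  5.39]
[-1.28  0.79  5.29]
[-1.04 -0.63  5.3 ]
tool shift m [-0.0005 -0.0006 -0.0005] yaw deg [ 1.7997e+02  1.0000e-01 -1.6801e+02] pos [619.7 210.1 162.5]
```

View pics/w3.png

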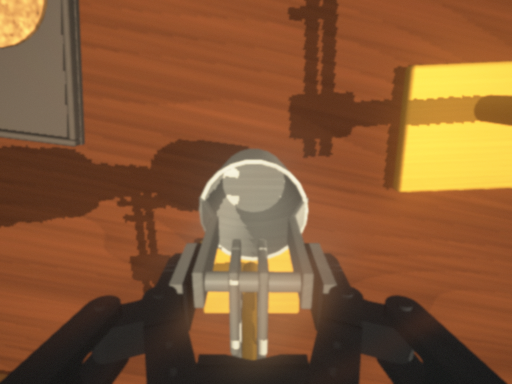

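Grasped on both straps (crossbar at ~(258,282), hook between the fingers). The fz of +5.3 N shows the bar pressed onto the seat, so I unload it slightly before pushing.

```bash
python3 -m creep '0 0 0 0 0 -0.0005 200; 0 0 0 0 0 -0.001 200;0 0 0 0 0 -0.001 200;0 0 0 0 0 -0.001 200'; python3 -c "
from h import *
print(r.sense()['eef_pos'].round(2),r.sense()['contact_force'].round(2))"
```

```text
clock: 5.28
eef_pos: [619.6, 209.9, 162.5]
tcp_rot: [3.141, 0.001, -2.932]
contact_force: [1.4, 2.1, 2.4]
opening: 0.595
grasp_force: 62.2
[619.57 209.91 162.55] [1.43 2.13 2.43]
```

```bash
python3 -m creep '0 0 0 0 0 -0.0008 200; 0 0 0 0 0 -0.0015 200;0 0 0 0 0 -0.0015 200;0 0 0 0 0 -0.0015 200'; python3 -c "
from h import *
print(r.sense()['eef_pos'].round(2),r.sense()['contact_force'].round(2))"
```

```text
clock: 5.78
eef_pos: [618.7, 209.4, 163.2]
tcp_rot: [-3.141, -0.001, -2.932]
contact_force: [-0.4, 0.0, -3.2]
opening: 0.596
grasp_force: 62.9
[618.68 209.39 163.25] [-0.43  0.02 -3.22]
```

```bash
cat > st.py <<'E'
from h import *
s=r.sense();F=s["contact_force"];a=np.radians(11.7);d=np.array([np.cos(a),np.sin(a)]);p=s["eef_pos"]
print("push",-(F[:2]@d).round(2),"lat",(F[1]*d[0]-F[0]*d[1]).round(2),"fz",F[2].round(2),"standx",((p[:2]-[627.5,211.4])@d).round(2),"y",((p[1]-211.4)*d[0]-(p[0]-627.5)*d[1]).round(2),"z",p[2].round(2),"tq",s["wrist_torque"].round(2))
E
python3 st.py
python3 -m creep '0 0 0 -0.003 0 0 200; 0 0 0 -0.006 0 0 200; 0 0 0 -0.009 0 0 200; 0 0 0 -0.012 0 0 200; 0 0 0 -0.015 0 0 200; 0 0 0 -0.015 0 0 200;0 0 0 -0.015 0 0 200' >/dev/null; python3 st.py
python3 -m creep '0 0 0 -0.002 0 0 200; 0 0 0 -0.004 0 0 200; 0 0 0 -0.006 0 0 200; 0 0 0 -0.006 0 0 200;0 0 0 -0.006 0 0 200' >/dev/null; python3 st.py
```

```text
push 0.42 lat 0.11 fz -3.22 standx -9.04 y -0.18 z 163.25 tq [-0.01 -0.01 -0.01]
push 0.13 lat -0.34 fz -3.42 standx 6.36 y 0.07 z 163.72 tq [-0.04 -0.05 -0.  ]
push 4.4 lat 0.12 fz -1.55 standx 12.2 y 0.09 z 163.76 tq [-0.12  0.58 -0.02]
```

```bash
python3 -m creep '0 0 0 -0.002 0 0 200; 0 0 0 -0.004 0 0 200; 0 0 0 -0.006 0 0 200; 0 0 0 -0.006 0 0 200;0 0 0 -0.006 0 0 200' >/dev/null; python3 st.py
python3 -m creep '0 0 0 -0.0015 0 0 200; 0 0 0 -0.003 0 0 200; 0 0 0 -0.003 0 0 200;0 0 0 -0.003 0 0 200' >/dev/null; python3 st.py
```

```text
push 5.39 lat -0.21 fz -0.41 standx 17.9 y 0.13 z 163.4 tq [-0.19  0.87 -0.01]
push 6.73 lat -0.01 fz -2.66 standx 20.31 y 0.1 z 162.97 tq [-0.28  1.04 -0.  ]
```

```bash
python3 -m creep '0 0 0 -0.001 0 0 200; 0 0 0 -0.002 0 0 200; 0 0 0 -0.002 0 0 200;0 0 0 -0.002 0 0 200' >/dev/null; python3 st.py
python3 -m creep '0 0 0 -0.001 0 0 200; 0 0 0 -0.0015 0 0 200; 0 0 0 -0.0015 0 0 200;0 0 0 -0.0015 0 0 200' >/dev/null; python3 st.py
```

```text
push 9.76 lat 0.18 fz -2.79 standx 21.67 y 0.1 z 162.72 tq [-0.24  1.37 -0.03]
push 9.69 lat -0.34 fz -1.31 standx 22.91 y 0.1 z 162.75 tq [-0.3   1.55 -0.02]
```

```bash
python3 - <<'E'
from h import *
f=r.grab_frame('wrist');np.savez('w4.npz',**f);g=f["img"][200:320,180:340]
cv2.imwrite('pics/w4.png',cv2.resize(g,(800,600),interpolation=2)[:,:,::-1])
E
```

```text
(no output)
```

View pics/w4.png

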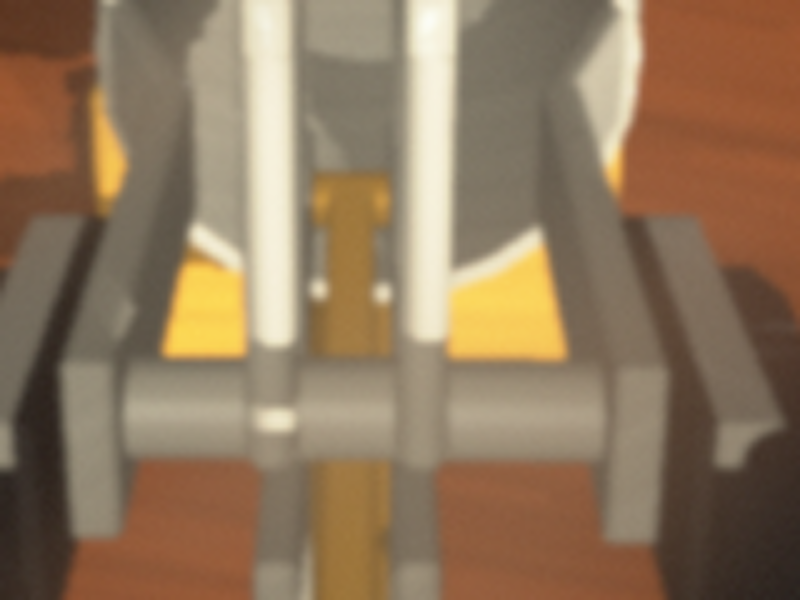

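```bash
python3 - <<'E'
from h import *
f=dict(np.load("w4.npz"));o=np.array([627.5,211.4]);a=np.radians(11.7);R=np.array([[np.cos(a),np.sin(a)],[-np.sin(a),np.cos(a)]])
for n,x,y,z in (("noseend",272,345,200.5),("noseendR",428,342,200.5),("barfrontL",190,360,186),("barfrontR",520,360,186),("barback",190,460,186),("strapf",98,365,192),("strapb",95,537,192),("strapRf",640,365,192),("strapRb",630,542,192),("shank?",272,460,197)):
    p=ray(f,180+x/5-.4,200+y/5-.4,z)[:2];print(n,"stand",(R@(p-o)).round(1))
W=cloud(f);print([ (v,W[v,234].round(1).tolist()) for v in range(262,300,4)]);print([ (v,W[v,222].round(1).tolist()) for v in (276,280,284,288)])
E
python3 st.py
```

```text
noseend stand [ 7.1 -6. ]
noseendR stand [6.8 6.1]
barfrontL stand [ 17.8 -14.2]
barfrontR stand [17.6 15. ]
barback stand [ 28.2 -14.5]
strapf stand [ 14.4 -21.2]
strapb stand [ 31.8 -22.3]
strapRf stand [14.2 24.4]
strapRb stand [32.2 24.6]
shank? stand [20.1 -6.4]
[(262, [632.5, 206.4, 201.1]), (266, [634.5, 206.7, 200.6]), (270, [636.6, 207.1, 200.1]), (274, [nan, nan, nan]), (278, [640.1, 207.8, 200.1]), (282, [641.8, 208.1, 200.2]), (286, [643.8, 208.5, 199.9]), (290, [645.2, 208.8, 200.6]), (294, [659.0, 210.5, 184.4]), (298, [658.4, 210.6, 187.9])]
[(276, [648.8, 203.4, 187.2]), (280, [649.4, 203.7, 189.2]), (284, [651.9, 204.0, 188.6]), (288, [653.6, 204.4, 188.9])]
push 10.15 lat -0.72 fz -2.26 standx 22.89 y 0.1 z 162.72 tq [-0.35  1.61  0.  ]
```

Now the true nose end is at crop (272,460), stand x ≈ 19.5; the colour change at y=345 is only shadow. The bar centre is at x ≈ 23, so it needs to go to about 24.7.

```bash
python3 -m creep '0 0 0 -0.001 0 0 200; 0 0 0 -0.001 0 0 200; 0 0 0 -0.001 0 0 200' >/dev/null; python3 st.py
python3 -m creep '0 0 0 -0.001 0 0 200; 0 0 0 -0.001 0 0 200; 0 0 0 -0.001 0 0 200' >/dev/null; python3 st.py
```

```text
push 11.69 lat 0.48 fz -1.77 standx 23.85 y 0.09 z 162.74 tq [-0.33  1.53 -0.  ]
push 10.49 lat 0.6 fz -1.23 standx 24.78 y 0.1 z 162.72 tq [-0.38  1.6   0.02]
```

```bash
python3 -m creep '0 0 0 0 0 -0.002 200; 0 0 0 0 0 -0.004 200; 0 0 0 0 0 -0.005 200; 0 0 0 0 0 -0.005 200' >/dev/null; python3 st.py
python3 -m creep '0 0 0 0 0 -0.001 200; 0 0 0 0 0 -0.002 200; 0 0 0 0 0 -0.002 200' >/dev/null; python3 st.py
```

```text
push 7.1 lat 0.53 fz -2.63 standx 25.54 y 0.1 z 167.81 tq [-0.16  1.16 -0.04]
push 6.91 lat 0.11 fz -2.31 standx 25.54 y 0.08 z 169.82 tq [-0.23  1.19 -0.01]
```

```bash
python3 -m creep '0 0 0 0 0 -0.003 200; 0 0 0 0 0 -0.006 200; 0 0 0 0 0 -0.009 200; 0 0 0 0 0 -0.009 200' >/dev/null; python3 st.py
python3 -m creep '0 0 0 0 0 -0.004 200; 0 0 0 0 0 -0.008 200; 0 0 0 0 0 -0.012 200; 0 0 0 0 0 -0.0155 200; 0 0 0 0 0 -0.0155 200' >/dev/null; python3 st.py
```

```text
push 4.04 lat -0.59 fz -3.15 standx 26.65 y 0.15 z 179.41 tq [-0.16  0.71 -0.04]
push -0.1 lat 0.02 fz -3.85 standx 28.14 y 0.21 z 196.3 tq [ 0.   -0.02  0.  ]
```

```bash
python3 -m creep '0 0 0 0.007 0 0 200; 0 0 0 0.015 0 0 200; 0 0 0 0.023 0 0 200; 0 0 0 0.031 0 0 200; 0 0 0 0.031 0 0 200' >/dev/null; python3 st.py
python3 -m creep '0 0 0 0.01 0 0 200; 0 0 0 0.022 0 0 200; 0 0 0 0.037 0 0 200; 0 0 0 0.055 0 0 200; 0 0 0 0.075 0 0 200; 0 0 0 0.075 0 0 200' >/dev/null; python3 st.py
```

```text
push -0.01 lat -0.29 fz -4.1 standx -4.7 y 0.02 z 195.39 tq [-0.05 -0.03 -0.  ]
push -0.67 lat 0.08 fz -3.7 standx -80.99 y -0.39 z 195.34 tq [ 0.01 -0.06 -0.02]
```

```bash
python3 -c "
from h import *
delta([503.5,-35.9,185])"
```

```text
tool shift m [ 0.0917 -0.2161  0.0105] yaw deg [-1.7999e+02 -6.0000e-02 -1.6800e+02] pos [548.3 194.6 195.3]
```

```bash
python3 -m creep '0 0 0 0.008 -0.018 0 200; 0 0 0 0.023 -0.053 0 200; 0 0 0 0.042 -0.098 0 200; 0 0 0 0.061 -0.143 0 200; 0 0 0 0.077 -0.181 0 200; 0 0 0 0.087 -0.205 0 200; 0 0 0 0.092 -0.216 0 200; 0 0 0 0.092 -0.216 0 200'
python3 - <<'E'
from h import *
s=r.grab_frame('side');t=r.grab_frame('top');np.savez("s5.npz",**s);np.savez("t5.npz",**t)
delta([503.5,-35.9,165])
cv2.imwrite("pics/s5.png",np.hstack([cv2.resize(s["img"][150:320,240:410],(400,400),interpolation=2),cv2.resize(t["img"][100:220,220:340],(400,400),interpolation=2)])[:,:,::-1])
E
```

```text
clock: 14.58
eef_pos: [505.0, -36.0, 195.4]
tcp_rot: [3.142, 0.0, -2.934]
contact_force: [-0.3, -0.0, -3.3]
opening: 0.594
grasp_force: 64.0
tool shift m [ 0.002  -0.0006  0.0303] yaw deg [ 1.7999e+02  1.0000e-02 -1.6802e+02] pos [505.3 -34.9 195.3]
```

View pics/s5.png

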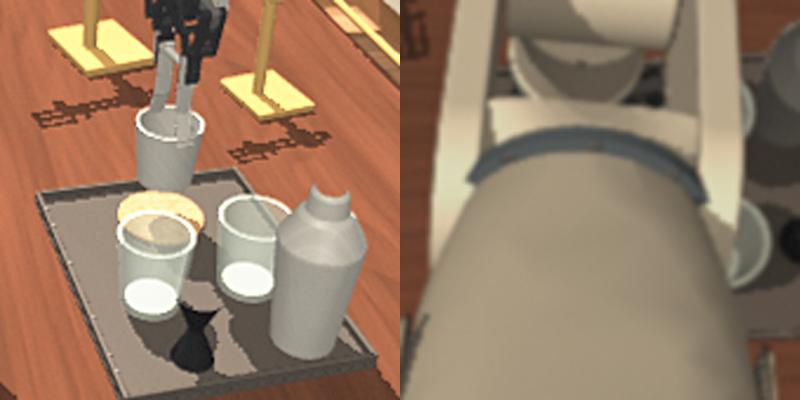

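The side view shows the pail held over the coaster (pail at crop ~(168,150), cork at ~(160,218)), and the other things are undisturbed. I check tilt and centring from wrist-camera depth.

```bash
python3 - <<'E'
from h import *
w=r.grab_frame('wrist');np.savez("w5.npz",**w)
for n in("w3","w5"):
    f=dict(np.load(n+".npz"));W=cloud(f);h=cv2.cvtColor(f["img"],cv2.COLOR_RGB2HSV)
    Z=W[...,2];zb=30.3 if n=="w3" else 62.5
    bx=np.zeros(Z.shape,bool);bx[140:262,195:315]=1
    st=(h[...,1]<70)&bx
    fl=st&(Z>zb-8)&(Z<zb+20);p=W[fl];
    A=np.c_[p[:,:2]-p[:,:2].mean(0),np.ones(len(p))]
    for _ in range(4):
        c=np.linalg.lstsq(A,p[:,2],rcond=None)[0];k=abs(A@c-p[:,2])<1.5;A=A[k];p=p[k]
    print(n,"floor z",c[2].round(1),"slope deg",np.degrees(c[:2]).round(2),len(p),p.mean(0).round(1))
    rm=st&(abs(Z-zb-75)<4);q=W[rm];
    ang=cv2.minEnclosingCircle(q[:,:2].astype(np.float32));print(" rim",len(q),q[:,2].mean().round(1),ang)
    a=np.radians(12);d=np.array([np.cos(a),np.sin(a)])
E
```

```text
w3 floor z 35.3 slope deg [4.41 1.22] 1026 [614.9 212.2  34.4]
 rim 1162 104.7 ((619.2037963867188, 211.76898193359375), 37.72312545776367)
w5 floor z 67.8 slope deg [4.12 1.07] 1231 [501.2 -33.   67. ]
 rim 1387 137.3 ((505.00396728515625, -33.21843719482422), 37.885093688964844)
```

The pail has not tilted in the grip. I trim the centring by about 2 mm and lower.

```bash
python3 -m creep '0 0 0 0.002 -0.001 0.005 200; 0 0 0 0.002 -0.001 0.015 200; 0 0 0 0.002 -0.001 0.027 200; 0 0 0 0.002 -0.001 0.037 200; 0 0 0 0.002 -0.001 0.043 200; 0 0 0 0.002 -0.001 0.046 200; 0 0 0 0.002 -0.001 0.046 200; 0 0 0 0.002 -0.001 0.046 200' >/dev/null; python3 st.py
python3 -m creep '0 0 0 0 0 0.0005 200; 0 0 0 0 0 0.001 200; 0 0 0 0 0 0.0015 200; 0 0 0 0 0 0.002 200; 0 0 0 0 0 0.0025 200; 0 0 0 0 0 0.0025 200' >/dev/null; python3 st.py
```

```text
push -0.24 lat 0.21 fz -3.13 standx -171.67 y -217.92 z 149.61 tq [ 0.01  0.02 -0.01]
push 0.45 lat 0.23 fz -3.4 standx -171.95 y -217.83 z 146.73 tq [0.05 0.02 0.  ]
```

```bash
for i in 1 2; do :; done; python3 -m creep '0 0 0 0 0 0.0004 200; 0 0 0 0 0 0.0008 200; 0 0 0 0 0 0.001 200; 0 0 0 0 0 0.001 200' >/dev/null; python3 st.py
python3 -m creep '0 0 0 0 0 0.0004 200; 0 0 0 0 0 0.0008 200; 0 0 0 0 0 0.001 200; 0 0 0 0 0 0.001 200' >/dev/null; python3 st.py
```

```text
push -0.18 lat -0.5 fz -3.39 standx -171.96 y -217.82 z 145.77 tq [-0.02  0.01  0.02]
push 1.23 lat 1.49 fz -0.96 standx -171.88 y -217.82 z 144.95 tq [ 0.07  0.15 -0.05]
```

```bash
python3 -m creep '0 0 0 0 0 0.0004 200; 0 0 0 0 0 0.0006 200; 0 0 0 0 0 0.0006 200' >/dev/null; python3 st.py
python3 -m creep '0 0 0 0 0 0 90; 0 0 0 0 0 0 70; 0 0 0 0 0 0 50; 0 0 0 0 0 0 20; 0 0 0 0 0 0 0; 0 0 0 0 0 0 0; 0 0 0 0 0 0 0'; python3 st.py
```

```text
push 2.45 lat 1.81 fz 6.77 standx -171.62 y -217.81 z 144.94 tq [ 0.2   0.56 -0.01]
clock: 18.73
eef_pos: [503.3, -36.8, 144.2]
tcp_rot: [3.142, -0.0, -2.932]
contact_force: [0.4, -0.2, 0.4]
opening: 1.0
grasp_force: 0.0
push -0.39 lat -0.3 fz 0.38 standx -171.93 y -217.83 z 144.18 tq [-0.01 -0.02 -0.03]
```

Released with no contact force. I retreat straight up.

```bash
python3 -m creep '0 0 0 0 0 -0.02 0; 0 0 0 0 0 -0.05 0; 0 0 0 0 0 -0.09 0; 0 0 0 0 0 -0.13 0; 0 0 0 0 0 -0.16 0; 0 0 0 0 0 -0.16 0; 0 0 0 0 0 -0.16 0'
python3 - <<'E'
from h import *
s=r.grab_frame('side');w=r.grab_frame('wrist')
cv2.imwrite("pics/s6.png",np.hstack([cv2.resize(s["img"][100:320,200:420],(400,400),interpolation=2),cv2.resize(w["img"][:,64:448],(400,400))])[:,:,::-1])
E
```

```text
clock: 19.6
eef_pos: [502.9, -36.7, 303.5]
tcp_rot: [3.141, -0.001, -2.932]
contact_force: [-0.4, 0.6, -0.3]
opening: 1.005
grasp_force: 0.0
```

View pics/s6.png

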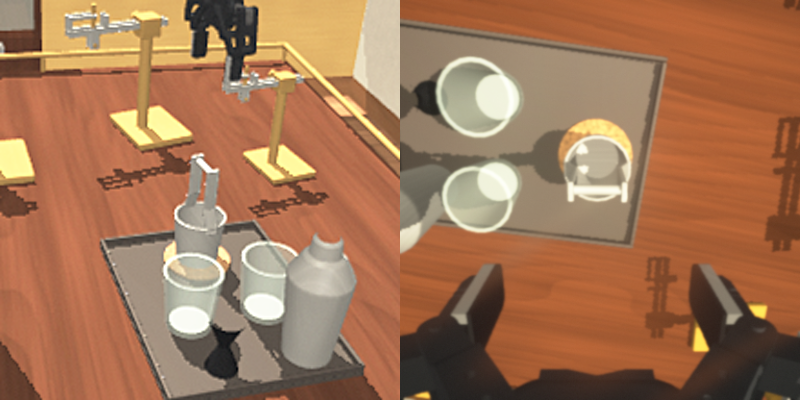

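The pail stands upright on the cork (side crop ~(200,235), wrist crop ~(597,165)). The glasses, jigger and shaker are unmoved, and the gripper is clear.

```bash
python3 -c "
from rig import r
print(r.sign_off())"
```

```text
the job is handed in; nothing more can be done
None
```

The pail is unhooked and stands upright on the cork coaster, released, with the glasses, jigger and shaker unmoved; the hook saw at most about 12 N of push, and I handed the job in at about 20 s (no verdict was shown).

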